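# Seat the green-capped reagent bottle in its keyed holder

## Task

Put the reagent bottle with the green cap, which stands in a flat-sided grey foot, into the white holder on the worktop: turn it so that the flat of its foot matches the flat side of the holder's well, and lower it, without dropping it, until the foot sits fully home and the bottle stands upright. Leave the orange-capped and the white-capped bottle standing where they are.

Things in the scene. Friction and masses are not known exactly. Their poses are not given: they have to be found in the camera images.
- green_centre (a point): Loose brown dropper bottle, green cap, fixed in a grey foot; 0.1 kg, 75 mm high. Point on its axis, 38 mm above the foot's underside, z up. Round brown body 28 mm across up to 54 mm; grip it at this height from any side. Foot 12 mm high (collar 35 mm wide up to 17 mm), a 60 mm disc with one side cut flat 14 mm from the axis; the flat, with a black mark, faces this point's -x.
- well (a point): White fixed holder, about 80 x 96 mm, rim 16 mm above the worktop. Its D-shaped well is 5 mm wider all round than the foot, 12 mm deep, the upper 6 mm bevelled 5 mm wider still. Point: centre of the well's floor, 4 mm above the worktop, z up. The well's flat side, black mark on the rim, lies 19 mm toward this point's -x: a seated foot has the same axes, and fits no other way.
- orange_bottle: Bystander: loose white dropper bottle with an orange cap, 80 mm high, in a grey foot like the other; origin at the centre of the underside, z up, flat to -x.
- white_bottle: Bystander: loose white dropper bottle with a white cap, 70 mm high, in a grey foot like the other; origin at the centre of the underside, z up, flat to -x.

How it is judged:
By the outcome, as a careful person would: the job done as asked, in the order asked, and still so for the second after the job is handed in, with the robot touching nothing.
It also fails if it takes over 35 s, if anything falls off the work surface, if the arm or the gripper's body presses on something with over 40 N, if the wrist force passes 120 N, or if a joint passes its speed limit or range.

## Robot

A 6-joint arm with a two-finger parallel gripper is mounted at the origin on a cart in front of the work surface, level with it; the furniture and walls round the work are solid. World frame = base frame: x ahead of the robot, y to its left, z up, the work surface at z = 0. Lengths are in m, angles in rad, forces in N, time in s.
With the tool pointing down it reaches from about 0.3 to 0.75 m from the base axis. Payload 8.5 kg.
Tool frame: the origin (TCP) lies on the centre line of the jaws, within the pads' length; the fingertips stand 25 mm ahead of it and the grasp point (between the pads) lies 6 mm ahead of it; z points along the fingers, y is the direction in which the jaws open and shut (so a half turn about z gives the same grasp; the last joint's range is limited). The gripper opens to 88 mm and grips with 3 to 60 N. Pads are 18 mm wide; open, the fingers measure 123 mm over their backs; the gripper's body (75 mm by 187 mm) begins 45 mm behind the grasp point.
Start: joints at [-1.338, 0.381, 1.297, -0, 1.464, -0.215], TCP at [0.238, -0.496, 0.264] pointing down, gripper open.
Joint ranges: [-3.11, 3.11], [-0.89, 2.33], [0.22, 2.48], [-1.42, 4.56], [0.17, 2.85], [-2.88, 2.88]. Speed limits (rad/s): [2.39, 2.39, 3.14, 3.14, 3.14, 3.14].

## Interface

Orientations are given as a 3x3 rotation matrix whose columns are the frame's x, y, z axes.
In Python, from plant import arm gives the robot as it stands.
- The arm moves only by the shell command python3 -m pendant 'ROWS'. ROWS is JSON, a list of rows, each an object of numbers: "x", "y", "z": the shift along the tool's x, y, z in m; "rx", "ry", "rz": the turn, a rotation vector about the tool's x, y, z in degrees; "claw": the finger opening in m, from 0 to 0.0881. A call has 1 to 8 rows; each row is the pose to reach, as a shift and turn from the pose measured when the call began, along the tool's axes at that moment; what a row does not reach only later rows make up. A row lasts 1/10 s, in which the tool goes at most 50 mm and 8.59 degrees, less where a joint would pass 70% of its speed; a pose out of reach is approached as far as the arm can. A call with a gripper value outside its range is refused whole. The fingers move at their own pace and stop on an object; the grip force is fixed at half the most. Time passes only in rows, so rows that repeat a pose let the fingers close. It gives the time, the measured TCP pose, the force and the opening at its end, in the units of the state.
- arm.observe(): the state, without advancing time (a new reading comes with each control period).
- arm.camera(name): name is "side" or "top" or "wrist"; returns a dict with "img" (420x560x3 uint8, blue, green, red), "fx", "fy", "cx", "cy" (pixels), "rvec" (rotation vector, rad) and "tvec" (3), from world to camera coordinates, as OpenCV has them; the wrist camera has in their place "tool_from_camera" (4x4, takes a point from camera to tool coordinates, whose origin is the TCP and whose axes are the flange's). Camera axes: x right, y down, z forward; pixel columns grow to the right and rows downward; lengths in m; the calibration is good to about 2 mm. A picture is of the moment at which its call begins: read the wrist's pose just before it. There is no depth.
- arm.job_done(): hands the job in, once; it reports no verdict.
The state is a dict: "clock": time; "qpos": joint angles; "qd": joint speeds; "effort": joint torques, N m; "tcp_pos": TCP position; "eef_rot": TCP orientation; "wrist_force": force on the tool from outside, world axes, zero at the start; "torque": the same for the moment, N m; "grip_width": opening from 0.0 (shut) to 1.0 (fully open).
Only numpy, scipy, OpenCV 4.12 (cv2) and the standard library are available. Lean on these libraries where they do the work, as an engineer would, in place of code of your own. Each camera call takes 0.05 s, during which the arm holds its last target.

## Working session

There is one attempt and no reset: what is moved stays moved. The work goes in short steps, Python scripts to look and compute and a shell command to move; the robot and the scene stay as the last step left them, time stands still between calls to the robot, and variables do not carry over. Pictures are saved under pics/ and viewed, and the job is handed in when it is done.

```bash
mkdir -p pics; ls
python3 - <<'E'
from plant import arm
import cv2,numpy as np
print(arm.observe())
for n in ("side","top","wrist"):
    c=arm.camera(n); cv2.imwrite(f"pics/a_{n}.png",c["img"]); np.save(f"pics/a_{n}.npy",c,allow_pickle=True)
    print(n,{k:v for k,v in c.items() if k!="img"})
E
```

```text
pics
{'clock': 0.0, 'qpos': array([-1.33830138e+00,  3.81201801e-01,  1.29824141e+00, -2.68415808e-05,
        1.46360004e+00, -2.15271088e-01]), 'qd': array([-0.00017299, -0.00021441,  0.00072171, -0.00052872,  0.00083022,
        0.00015461]), 'effort': array([ 6.14578971e-05, -4.37926483e+01, -2.24553019e+01,  7.13390834e-02,
        3.52282869e-02, -1.27000158e-04]), 'tcp_pos': array([ 0.23807399, -0.49553607,  0.26314115]), 'eef_rot': array([[ 9.01415353e-01,  4.32955231e-01, -3.60196273e-04],
       [ 4.32955288e-01, -9.01414302e-01,  1.40542109e-03],
       [ 2.83798341e-04, -1.42281703e-03, -9.99998948e-01]]), 'wrist_force': array([-0.69732912,  0.49671924, -0.0703718 ]), 'torque': array([-0.03212624,  0.00166744,  0.0141267 ]), 'grip_width': 0.9997668537653532}
side {'fx': 404.3590327128631, 'fy': 404.3590327128631, 'cx': 282.90698873015657, 'cy': 208.69501373702053, 'rvec': array([ 2.63771187,  0.37126558, -0.1057115 ]), 'tvec': array([-0.44159602, -0.23291856,  1.01894033])}
top {'fx': 456.3947134784579, 'fy': 456.3947134784579, 'cx': 277.91868755095487, 'cy': 215.5930626081263, 'rvec': array([ 2.14218544, -2.19774227,  0.06533018]), 'tvec': array([-0.11150717,  0.49829825,  1.00761568])}
wrist {'fx': 309.8428779057149, 'fy': 309.8428779057149, 'cx': 278.3798283046077, 'cy': 213.29166091522012, 'tool_from_camera': array([[-7.84248903e-04, -9.65248470e-01, -2.61332694e-01,
         6.62063302e-02],
       [ 9.99999016e-01, -4.53035210e-04, -1.32764326e-03,
         1.44474912e-03],
       [ 1.16311271e-03, -2.61333478e-01,  9.65247875e-01,
        -1.20956113e-01],
       [ 0.00000000e+00,  0.00000000e+00,  0.00000000e+00,
         1.00000000e+00]])}
```

View pics/a_top.png

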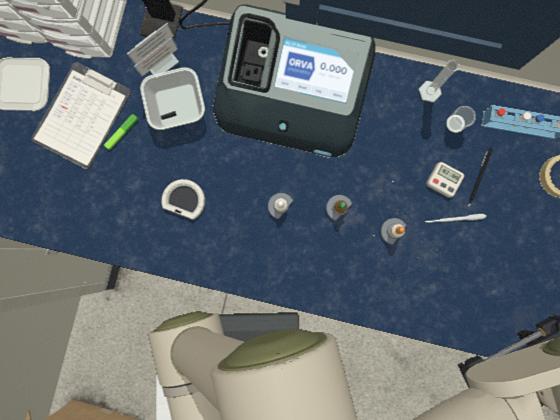

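View pics/a_side.png

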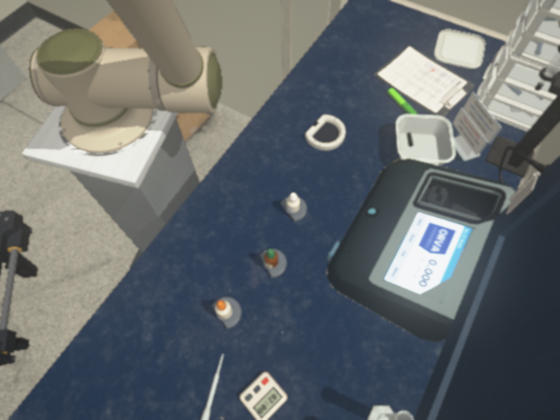

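View pics/a_wrist.png

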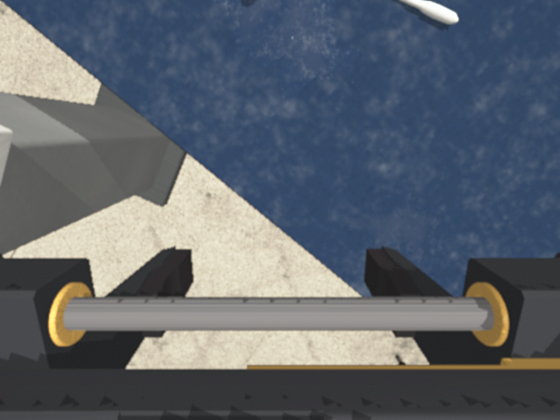

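The top view shows the white cap at (281,205), green at (340,206), orange at (398,230) and the holder at (183,200). I'll enlarge it and compute positions.

```bash
cat > h.py <<'E'
import numpy as np,cv2
def ray(c,uv,R=None,p=None):
    d=np.array([(uv[0]-c["cx"])/c["fx"],(uv[1]-c["cy"])/c["fy"],1.])
    if "rvec" in c:
        Rc=cv2.Rodrigues(c["rvec"])[0]; return -Rc.T@c["tvec"],Rc.T@d
    T=c["tool_from_camera"]; return p+R@T[:3,3],R@(T[:3,:3]@d)
def onplane(c,uv,z,R=None,p=None):
    o,d=ray(c,uv,R,p); return o+d*(z-o[2])/d[2]
def tri(rays):
    A=0;b=0
    for o,d in rays:
        d=d/np.linalg.norm(d);M=np.eye(3)-np.outer(d,d);A=A+M;b=b+M@o
    return np.linalg.solve(A,b)
def load(f): return np.load(f,allow_pickle=True).item()
E
python3 - <<'E'
from h import *
t=load("pics/a_top.npy");s=load("pics/a_side.npy")
a=cv2.resize(t["img"][160:260,150:430],None,fx=2.85,fy=2.85,interpolation=cv2.INTER_CUBIC)
cv2.imwrite("pics/b.png",a)
b=cv2.resize(s["img"][100:340,200:360],None,fx=2.5,fy=2.5,interpolation=cv2.INTER_CUBIC)
cv2.imwrite("pics/b2.png",b)
def blob(c,lo,hi,roi):
    x0,y0,x1,y1=roi
    m=cv2.inRange(cv2.cvtColor(c["img"],cv2.COLOR_BGR2HSV),lo,hi)[y0:y1,x0:x1]
    n,l,st,ce=cv2.connectedComponentsWithStats(m);i=1+np.argmax(st[1:,4]);return ce[i]+[x0,y0],st[i]
for nm,lo,hi,rt,rs in (("green",(35,80,30),(90,255,255),(320,185,360,225),(255,240,295,280)),("orange",(3,120,120),(25,255,255),(380,210,420,250),(205,290,245,330))):
    u,a=blob(t,lo,hi,rt);v,b=blob(s,lo,hi,rs);print(nm,u,a[4],v,b[4],tri([ray(t,u),ray(s,v)]))
print("white",tri([ray(t,(281,203)),ray(s,(293,199))]))
print("well",onplane(t,(183,200),.016),onplane(s,(326,133),.016))
E
```

```text
green [341.57777778 205.28888889] 45 [270.69387755 253.24489796] 49 [ 0.5111853  -0.26226328  0.06151495]
orange [399.86956522 229.7826087 ] 46 [220.81666667 304.9       ] 60 [ 0.45476768 -0.38346747  0.0663462 ]
white [ 0.52003652 -0.13211522  0.05530779]
well [0.53676021 0.09059025 0.016     ] [0.54277362 0.08469488 0.016     ]
```

View pics/b.png

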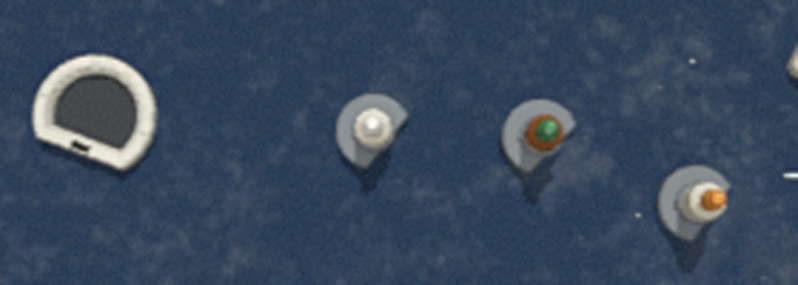

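View pics/b2.png

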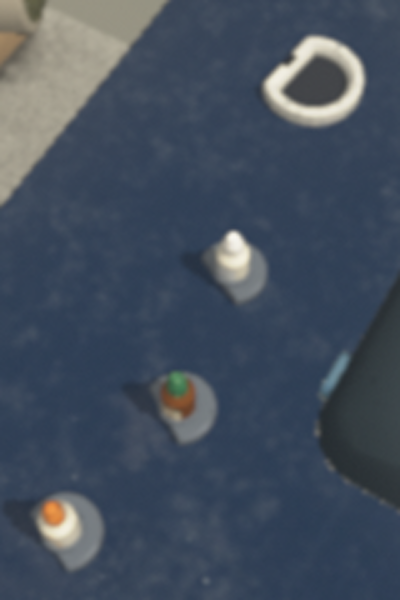

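Run:
```python
from h import *
t=load("pics/a_top.npy");s=load("pics/a_side.npy")
for a,b in (((322,153),(334,244)),((282,126),(372,211)),((350,156),(328,272))):
    p=tri([ray(t,a),ray(s,b)]);print(p)
def flat(c,uvs,z):
    P=[onplane(c,u,z)[:2] for u in uvs]; d=P[1]-P[0]; print(np.degrees(np.arctan2(d[1],d[0]))%180,np.linalg.norm(d))
f=lambda x,y:(x/2.85+150,y/2.85+160)
flat(t,[f(575,125),f(530,170)],.012); flat(t,[f(35,140),f(125,170)],.016)
```

```text
[ 0.62249946 -0.22149726  0.08624676]
[ 0.67879511 -0.13886616  0.09760625]
[ 0.61964056 -0.27906234  0.08342885]
133.3908489071604 0.05070718198126459
70.18212068280161 0.07626731200729413
```

```bash
python3 -m pendant '[{"x":0.347,"y":-0.092,"z":0.06,"rz":-12},{"x":0.347,"y":-0.092,"z":0.06,"rz":-12},{"x":0.347,"y":-0.092,"z":0.06,"rz":-12},{"x":0.347,"y":-0.092,"z":0.06,"rz":-12},{"x":0.347,"y":-0.092,"z":0.06,"rz":-12},{"x":0.347,"y":-0.092,"z":0.06,"rz":-12},{"x":0.347,"y":-0.092,"z":0.06,"rz":-12},{"x":0.347,"y":-0.092,"z":0.06,"rz":-12}]'
```

```text
schema error: expected keys x, y, z, rx, ry, rz, claw
```

```bash
python3 -m pendant '[{"x":0.347,"y":-0.092,"z":0.06,"rx":0,"ry":0,"rz":-12,"claw":0.088},{"x":0.347,"y":-0.092,"z":0.06,"rx":0,"ry":0,"rz":-12,"claw":0.088},{"x":0.347,"y":-0.092,"z":0.06,"rx":0,"ry":0,"rz":-12,"claw":0.088},{"x":0.347,"y":-0.092,"z":0.06,"rx":0,"ry":0,"rz":-12,"claw":0.088},{"x":0.347,"y":-0.092,"z":0.06,"rx":0,"ry":0,"rz":-12,"claw":0.088},{"x":0.347,"y":-0.092,"z":0.06,"rx":0,"ry":0,"rz":-12,"claw":0.088},{"x":0.347,"y":-0.092,"z":0.06,"rx":0,"ry":0,"rz":-12,"claw":0.088},{"x":0.347,"y":-0.092,"z":0.06,"rx":0,"ry":0,"rz":-12,"claw":0.088}]'
```

```text
clock: 0.95
tcp_pos: [0.5132, -0.259, 0.2023]
eef_rot: [[0.789, 0.614, -0.001], [0.614, -0.789, 0.003], [0.001, -0.003, -1.0]]
wrist_force: [-0.7, 0.3, -0.3]
grip_width: 0.993
```

```bash
cat > snap.py <<'E'
import sys
from plant import arm
from h import *
def snap(tag,n="wrist"):
    o=arm.observe();c=arm.camera(n);c["R"]=o["eef_rot"];c["p"]=o["tcp_pos"]
    cv2.imwrite(f"pics/{tag}.png",c["img"]);np.save(f"pics/{tag}.npy",c,allow_pickle=True)
    print(tag,o["clock"],o["tcp_pos"].round(4),"psi",np.degrees(np.arctan2(*o["eef_rot"][1::-1,0])).round(2),o["eef_rot"][:,2].round(4),o["qpos"].round(3),"F",o["wrist_force"].round(1),o["grip_width"],abs(o["qd"]).max())
    return c
if __name__=="__main__": snap(sys.argv[1],*sys.argv[2:])
E
python3 snap.py w1
```

```text
w1 0.95 [ 0.5132 -0.259   0.2023] psi 37.89 [-0.0012  0.0027 -1.    ] [-6.740e-01  4.740e-01  1.327e+00  1.000e-03  1.343e+00  2.350e-01] F [-0.7  0.3 -0.3] 0.9932022945507729 0.1869208154142161
```

View pics/w1.png

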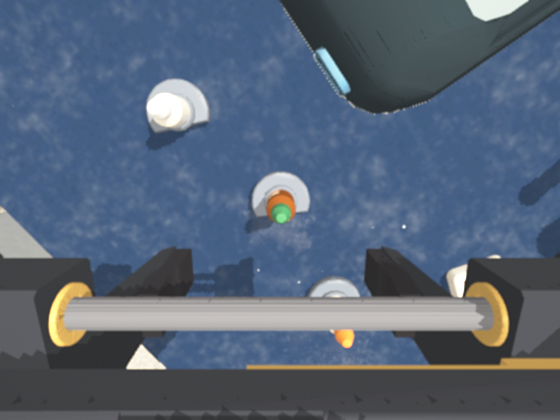

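Run:
```python
from h import *
c=load("pics/w1.npy");i=c["img"][160:230,235:330]
cv2.imwrite("pics/w1z.png",cv2.resize(i,None,fx=8,fy=8,interpolation=cv2.INTER_CUBIC))
hsv=cv2.cvtColor(c["img"],cv2.COLOR_BGR2HSV)
m=cv2.inRange(hsv,(0,0,110),(180,70,220));k=np.zeros_like(m);k[160:230,235:330]=1;m*=k
m=cv2.morphologyEx(m,cv2.MORPH_CLOSE,np.ones((3,3)))
cv2.imwrite("pics/w1m.png",cv2.resize(m[160:230,235:330],None,fx=8,fy=8,interpolation=cv2.INTER_NEAREST))
```

```text
(no output)
```

View pics/w1z.png

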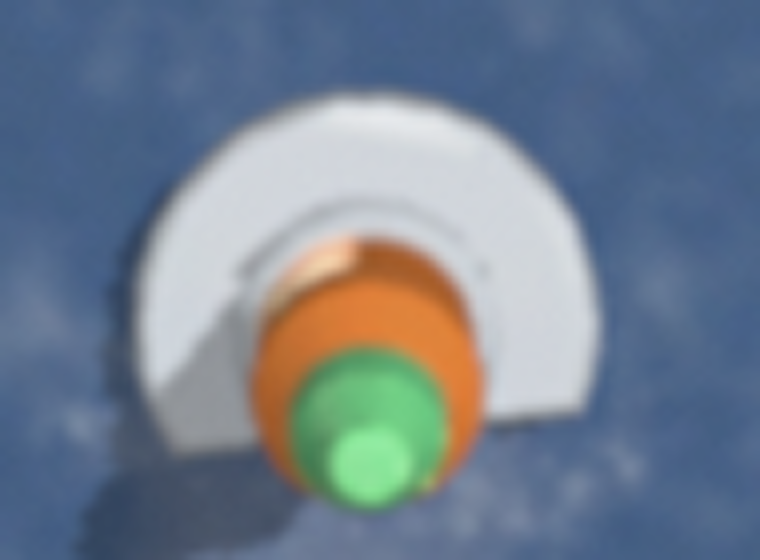

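View pics/w1m.png

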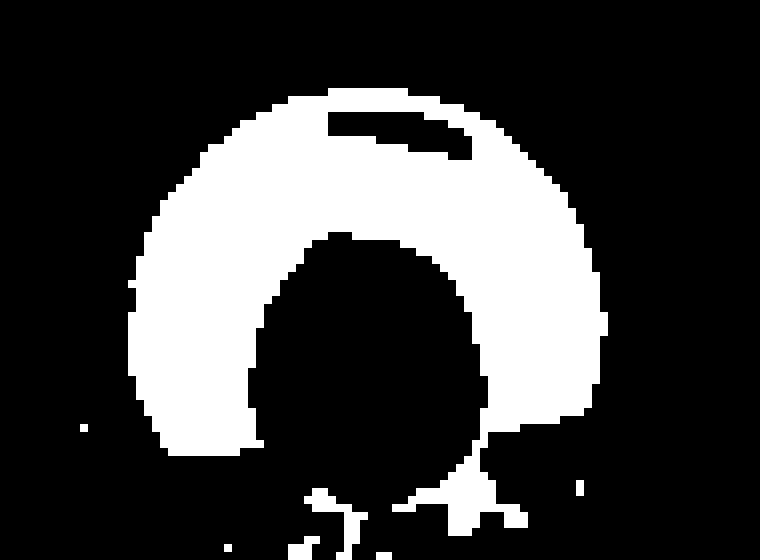

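```bash
cat >> h.py <<'E'
def circfit(P):
    P=np.array(P)[:,:2];A=np.c_[2*P,np.ones(len(P))];s=np.linalg.lstsq(A,(P**2).sum(1),rcond=None)[0]
    return s[:2],np.sqrt(s[2]+s[0]**2+s[1]**2)
E
python3 - <<'E'
from h import *
c=load("pics/w1.npy");f=lambda x,y:((x+.5)/8-.5+235,(y+.5)/8-.5+160)
W=lambda x,y:onplane(c,f(x,y),.012,c["R"],c["p"])
P=[W(*q) for q in [(138,300),(160,220),(205,155),(270,110),(365,93),(460,110),(520,150),(575,220),(598,290),(600,340)]]
ctr,r=circfit(P);print("centre",ctr,"r",r)
a,b=W(183,450)[:2],W(583,412)[:2]; d=(b-a)/np.linalg.norm(b-a); n=np.array([d[1],-d[0]]); n=n*np.sign(n@(a-ctr))
print("len",np.linalg.norm(b-a),"dist",n@(a-ctr),"flat normal deg",np.degrees(np.arctan2(n[1],n[0])))
print("cap on z=.075",onplane(c,f(370,465),.075,c["R"],c["p"]))
t=load("pics/a_top.npy");s=load("pics/a_side.npy")
R=[ray(t,(341.6,205.3)),ray(s,(270.7,253.2)),ray(c,f(370,425),c["R"],c["p"])];print(tri(R))
x=c["R"].T@(np.r_[ctr,.038]-c["p"]);print("tool move to centre",x)
E
```

```text
centre [ 0.51161776 -0.26342399] r 0.029784946732201733
len 0.0522732933527219 dist 0.014431980981875899 flat normal deg -136.46743047023642
cap on z=.075 [ 0.51092916 -0.26408496  0.075     ]
[ 0.51138972 -0.26276157  0.06266892]
tool move to centre [-0.00410271  0.0029527   0.16429776]
```

Foot radius is 29.8 mm (30 expected) and the flat is 14.4 mm out (14 expected). The cap agrees too, so I'll descend.

```bash
python3 -m pendant '[{"x":-0.004,"y":0.003,"z":0.04,"rx":0,"ry":0,"rz":0,"claw":0.088},{"x":-0.004,"y":0.003,"z":0.08,"rx":0,"ry":0,"rz":0,"claw":0.088},{"x":-0.004,"y":0.003,"z":0.11,"rx":0,"ry":0,"rz":0,"claw":0.088},{"x":-0.004,"y":0.003,"z":0.135,"rx":0,"ry":0,"rz":0,"claw":0.088},{"x":-0.004,"y":0.003,"z":0.15,"rx":0,"ry":0,"rz":0,"claw":0.088},{"x":-0.004,"y":0.003,"z":0.158,"rx":0,"ry":0,"rz":0,"claw":0.088},{"x":-0.004,"y":0.003,"z":0.158,"rx":0,"ry":0,"rz":0,"claw":0.088}]'; python3 snap.py w2
```

```text
clock: 1.7
tcp_pos: [0.5109, -0.2644, 0.0438]
eef_rot: [[0.79, 0.613, -0.002], [0.613, -0.79, 0.003], [0.0, -0.004, -1.0]]
wrist_force: [0.4, -0.2, 0.8]
grip_width: 1.0
w2 1.7 [ 0.5109 -0.2644  0.0438] psi 37.84 [-0.0023  0.0033 -1.    ] [-6.840e-01  6.680e-01  1.503e+00  1.000e-03  9.750e-01  2.260e-01] F [ 0.4 -0.2  0.8] 0.9997122202377429 0.028012535795451307
```

View pics/w2.png

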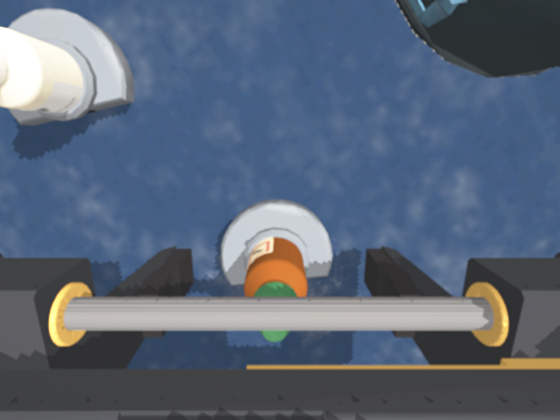

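The bottle body at (275,270) is centred between the jaws. Closing now.

```bash
python3 -m pendant '[{"x":0,"y":0,"z":0,"rx":0,"ry":0,"rz":0,"claw":0},{"x":0,"y":0,"z":0,"rx":0,"ry":0,"rz":0,"claw":0},{"x":0,"y":0,"z":0,"rx":0,"ry":0,"rz":0,"claw":0},{"x":0,"y":0,"z":0,"rx":0,"ry":0,"rz":0,"claw":0},{"x":0,"y":0,"z":0,"rx":0,"ry":0,"rz":0,"claw":0},{"x":0,"y":0,"z":0,"rx":0,"ry":0,"rz":0,"claw":0},{"x":0,"y":0,"z":0,"rx":0,"ry":0,"rz":0,"claw":0},{"x":0,"y":0,"z":0,"rx":0,"ry":0,"rz":0,"claw":0}]'; python3 snap.py w3
```

```text
clock: 2.55
tcp_pos: [0.5113, -0.2644, 0.0446]
eef_rot: [[0.79, 0.614, -0.001], [0.614, -0.79, 0.003], [0.001, -0.003, -1.0]]
wrist_force: [-0.4, -0.6, 0.3]
grip_width: 0.3
w3 2.55 [ 0.5113 -0.2644  0.0446] psi 37.85 [-0.0013  0.0027 -1.    ] [-6.830e-01  6.670e-01  1.502e+00  1.000e-03  9.760e-01  2.260e-01] F [-0.4 -0.6  0.3] 0.2996969009125285 0.0027532222859474207
```

View pics/w3.png

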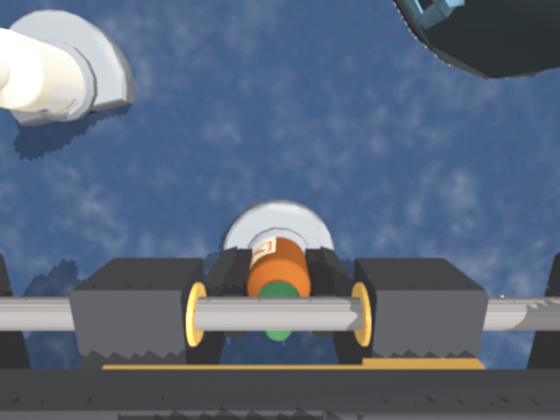

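```bash
python3 -m pendant '[{"x":0,"y":0,"z":-0.01,"rx":0,"ry":0,"rz":0,"claw":0},{"x":0,"y":0,"z":-0.03,"rx":0,"ry":0,"rz":0,"claw":0},{"x":0,"y":0,"z":-0.06,"rx":0,"ry":0,"rz":0,"claw":0},{"x":0,"y":0,"z":-0.09,"rx":0,"ry":0,"rz":0,"claw":0},{"x":0,"y":0,"z":-0.12,"rx":0,"ry":0,"rz":0,"claw":0},{"x":0,"y":0,"z":-0.145,"rx":0,"ry":0,"rz":0,"claw":0},{"x":0,"y":0,"z":-0.155,"rx":0,"ry":0,"rz":0,"claw":0},{"x":0,"y":0,"z":-0.155,"rx":0,"ry":0,"rz":0,"claw":0}]'; python3 snap.py w4
```

```text
clock: 3.4
tcp_pos: [0.5117, -0.265, 0.2008]
eef_rot: [[0.79, 0.614, 0.001], [0.614, -0.79, 0.001], [0.001, -0.0, -1.0]]
wrist_force: [-0.6, -0.3, -1.7]
grip_width: 0.301
w4 3.4 [ 0.5117 -0.265   0.2008] psi 37.85 [ 6.e-04  1.e-03 -1.e+00] [-6.840e-01  4.770e-01  1.327e+00  1.000e-03  1.338e+00  2.260e-01] F [-0.6 -0.3 -1.7] 0.30080364843457663 0.047338857205531444
```

View pics/w4.png

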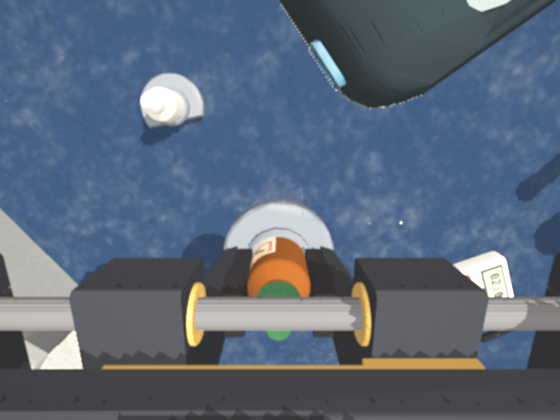

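```bash
python3 -m pendant '[{"x":0.02,"y":-0.033,"z":0,"rx":0,"ry":0,"rz":6,"claw":0},{"x":0.045,"y":-0.075,"z":0,"rx":0,"ry":0,"rz":13,"claw":0},{"x":0.073,"y":-0.12,"z":0,"rx":0,"ry":0,"rz":21,"claw":0},{"x":0.1,"y":-0.164,"z":0,"rx":0,"ry":0,"rz":29,"claw":0},{"x":0.127,"y":-0.208,"z":0,"rx":0,"ry":0,"rz":37,"claw":0},{"x":0.154,"y":-0.253,"z":0,"rx":0,"ry":0,"rz":45,"claw":0},{"x":0.178,"y":-0.292,"z":0,"rx":0,"ry":0,"rz":53,"claw":0},{"x":0.195,"y":-0.32,"z":0,"rx":0,"ry":0,"rz":59,"claw":0}]'; python3 snap.py w5
```

```text
clock: 4.25
tcp_pos: [0.4691, 0.1012, 0.199]
eef_rot: [[0.934, -0.358, -0.004], [-0.358, -0.934, 0.003], [-0.005, -0.001, -1.0]]
wrist_force: [-0.2, -0.3, -1.4]
grip_width: 0.301
w5 4.25 [0.4691 0.1012 0.199 ] psi -20.95 [-0.0041  0.0027 -1.    ] [-0.036  0.323  1.592  0.003  1.231  1.899] F [-0.2 -0.3 -1.4] 0.30092298382163263 2.1816358664110482
```

View pics/w5.png

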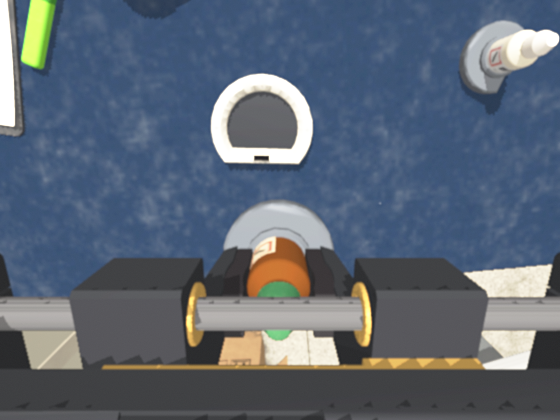

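The well is clearly in view at (262,120), but the arm was still moving. Taking another picture after it settles.

```bash
python3 -m pendant '[{"x":0,"y":0,"z":0,"rx":0,"ry":0,"rz":4.5,"claw":0},{"x":0,"y":0,"z":0,"rx":0,"ry":0,"rz":4.5,"claw":0},{"x":0,"y":0,"z":0,"rx":0,"ry":0,"rz":4.5,"claw":0},{"x":0,"y":0,"z":0,"rx":0,"ry":0,"rz":4.5,"claw":0}]'; python3 snap.py w6
python3 - <<'E'
from h import *
c=load("pics/w6.npy");i=c["img"]
cv2.imwrite("pics/w6z.png",cv2.resize(i[60:180,200:320],None,fx=5,fy=5,interpolation=cv2.INTER_CUBIC))
cv2.imwrite("pics/w6f.png",cv2.resize(i[190:260,210:350],None,fx=5,fy=5,interpolation=cv2.INTER_CUBIC))
E
```

```text
clock: 4.7
tcp_pos: [0.4675, 0.106, 0.1985]
eef_rot: [[0.9, -0.436, -0.006], [-0.435, -0.9, 0.005], [-0.008, -0.002, -1.0]]
wrist_force: [-0.1, 1.2, -1.6]
grip_width: 0.299
w6 4.7 [0.4675 0.106  0.1985] psi -25.82 [-0.006   0.0052 -1.    ] [-0.027  0.323  1.593  0.005  1.231  1.993] F [-0.1  1.2 -1.6] 0.2990202787357262 0.008745709325479538
```

View pics/w6z.png

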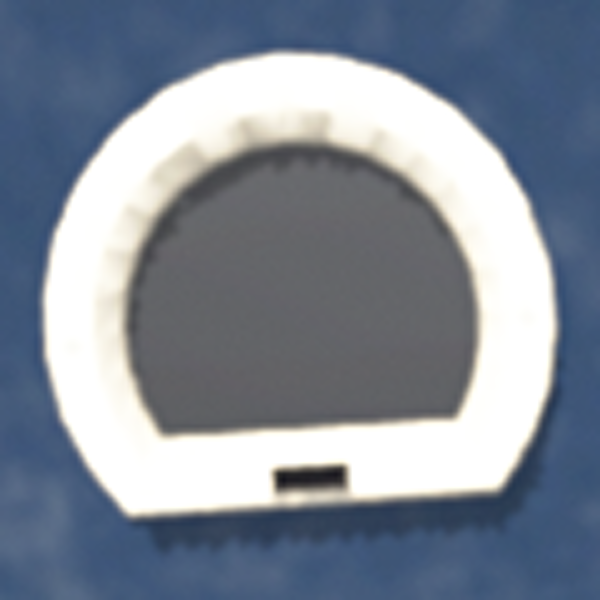

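View pics/w6f.png

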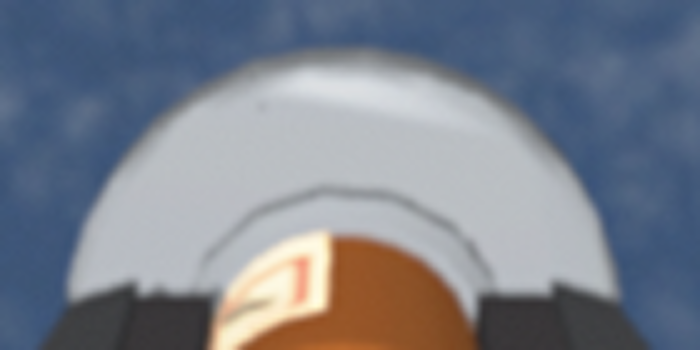

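Run:
```python
from h import *
c=load("pics/w6.npy");f=lambda x,y:((x+.5)/5-.5+200,(y+.5)/5-.5+60)
def do(pts,line,z):
    W=lambda q:onplane(c,f(*q),z,c["R"],c["p"])
    ctr,r=circfit([W(q) for q in pts]);a,b=W(line[0])[:2],W(line[1])[:2]
    d=(b-a)/np.linalg.norm(b-a);n=np.array([d[1],-d[0]]);n*=np.sign(n@(a-ctr))
    print(z,ctr,r,"flat dist",n@(a-ctr),"well x yaw",np.degrees(np.arctan2(-n[1],-n[0])));return ctr
a=do([(45,320),(57,230),(100,150),(180,83),(298,52),(420,88),(500,158),(545,245),(557,320)],[(133,517),(503,491)],.016)
b=do([(129,320),(140,260),(190,185),(300,146),(400,170),(460,235),(480,320)],[(165,436),(458,418)],.004)
# held foot: top face height
c=load("pics/w6.npy");R=c["R"];p=c["p"]
g=lambda x,y:((x+.5)/5-.5+210,(y+.5)/5-.5+190)
zt=p[2]-.0445+.012
P=[onplane(c,g(*q),zt,R,p) for q in [(70,280),(100,205),(150,140),(230,80),(350,48),(450,70),(530,130),(590,210),(617,280)]]
ctr,r=circfit(P);print("foot",ctr,r,"rel tool",R.T@(np.r_[ctr,zt]-p))
```

```text
0.016 [0.53699114 0.09097985] 0.04816907128257145 flat dist 0.03226901707730359 well x yaw -21.869499564325267
0.004 [0.53689491 0.09063142] 0.0345028384555347 flat dist 0.018299482460627705 well x yaw -22.420104449721006
foot [0.47024665 0.10330654] 0.02875088033065571 rel tool [0.00390859 0.00132262 0.03246833]
```

Well: r 48.2/34.5 mm, flat at 32.3/18.3 mm. All of it matches the given sizes, with the x-axis yaw about -22°. I'll move above it and lower to about 20 mm over the rim.

```bash
python3 -m pendant '[{"x":0.03,"y":-0.008,"z":0.01,"rx":-0.1,"ry":0.4,"rz":2,"claw":0},{"x":0.055,"y":-0.013,"z":0.03,"rx":-0.1,"ry":0.4,"rz":2,"claw":0},{"x":0.068,"y":-0.017,"z":0.06,"rx":-0.1,"ry":0.4,"rz":2,"claw":0},{"x":0.068,"y":-0.017,"z":0.085,"rx":-0.1,"ry":0.4,"rz":2,"claw":0},{"x":0.068,"y":-0.017,"z":0.1,"rx":-0.1,"ry":0.4,"rz":2,"claw":0},{"x":0.068,"y":-0.017,"z":0.11,"rx":-0.1,"ry":0.4,"rz":2,"claw":0},{"x":0.068,"y":-0.017,"z":0.11,"rx":-0.1,"ry":0.4,"rz":2,"claw":0}]'; python3 snap.py w7; python3 snap.py s7 side
python3 - <<'E'
import cv2
i=cv2.imread("pics/s7.png");cv2.imwrite("pics/s7z.png",cv2.resize(i[80:180,270:390],None,fx=6,fy=6,interpolation=cv2.INTER_CUBIC))
E
```

```text
clock: 5.45
tcp_pos: [0.5352, 0.0919, 0.0872]
eef_rot: [[0.884, -0.467, -0.002], [-0.467, -0.884, 0.001], [-0.002, 0.001, -1.0]]
wrist_force: [0.4, 0.3, -1.1]
grip_width: 0.301
w7 5.45 [0.5352 0.0919 0.0872] psi -27.86 [-2.4e-03  6.0e-04 -1.0e+00] [-4.800e-02  5.630e-01  1.562e+00  1.000e-03  1.019e+00  2.008e+00] F [ 0.4  0.3 -1.1] 0.3007961854634342 0.03130735299718337
s7 5.5 [0.5356 0.092  0.0882] psi -27.85 [-6.e-04  5.e-04 -1.e+00] [-4.800e-02  5.610e-01  1.561e+00  1.000e-03  1.020e+00  2.008e+00] F [ 0.5  0.7 -1. ] 0.30008387568127887 0.021711726997727415
```

View pics/w7.png

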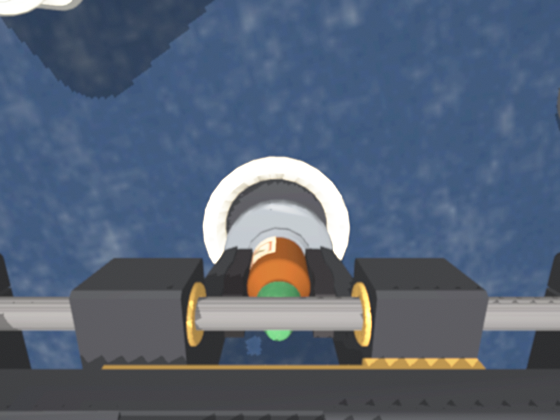

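View pics/s7z.png

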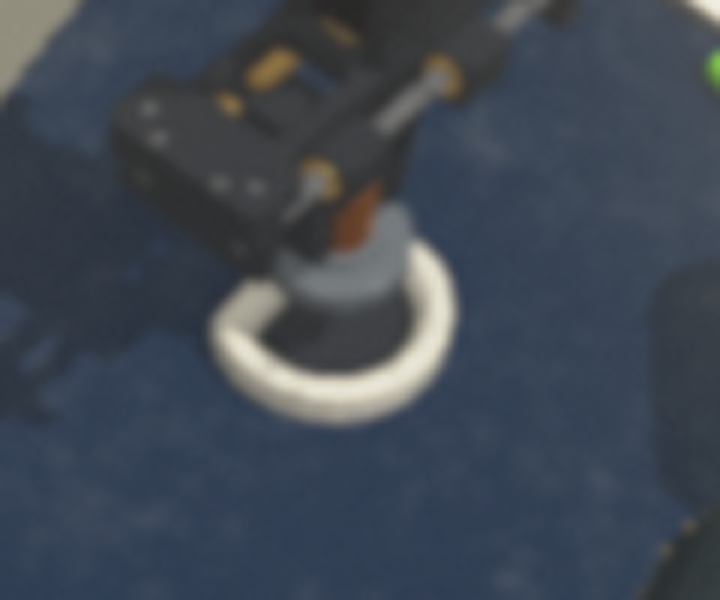

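Rim spans columns 204–349 (mid 276) and the foot is centred at 278, so they're aligned. Lowering gently.

```bash
python3 -m pendant '[{"x":0,"y":0,"z":0.01,"rx":0,"ry":0,"rz":0,"claw":0},{"x":0,"y":0,"z":0.018,"rx":0,"ry":0,"rz":0,"claw":0},{"x":0,"y":0,"z":0.024,"rx":0,"ry":0,"rz":0,"claw":0},{"x":0,"y":0,"z":0.029,"rx":0,"ry":0,"rz":0,"claw":0},{"x":0,"y":0,"z":0.033,"rx":0,"ry":0,"rz":0,"claw":0},{"x":0,"y":0,"z":0.036,"rx":0,"ry":0,"rz":0,"claw":0},{"x":0,"y":0,"z":0.036,"rx":0,"ry":0,"rz":0,"claw":0}]'; python3 snap.py w8
```

```text
clock: 6.25
tcp_pos: [0.5358, 0.0921, 0.0525]
eef_rot: [[0.884, -0.467, 0.0], [-0.467, -0.884, 0.0], [-0.0, -0.0, -1.0]]
wrist_force: [0.0, 0.3, -0.8]
grip_width: 0.299
w8 6.25 [0.5358 0.0921 0.0525] psi -27.85 [ 1.e-04  5.e-04 -1.e+00] [-4.800e-02  6.150e-01  1.592e+00  1.000e-03  9.340e-01  2.009e+00] F [ 0.   0.3 -0.8] 0.29898653329080255 0.010286904391091891
```

View pics/w8.png

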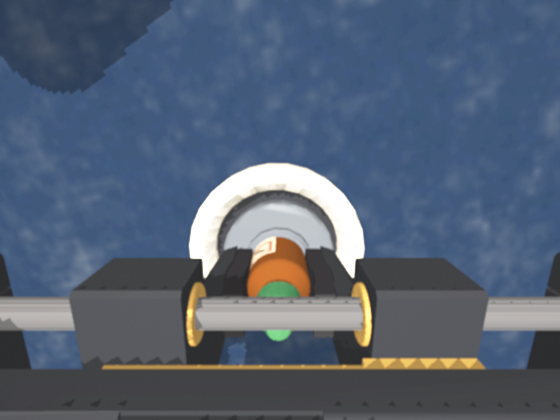

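The foot is inside the rim with an even gap and there's no contact force. Lowering the last 4 mm.

```bash
python3 -m pendant '[{"x":0,"y":0,"z":0.002,"rx":0,"ry":0,"rz":0,"claw":0},{"x":0,"y":0,"z":0.003,"rx":0,"ry":0,"rz":0,"claw":0},{"x":0,"y":0,"z":0.004,"rx":0,"ry":0,"rz":0,"claw":0},{"x":0,"y":0,"z":0.004,"rx":0,"ry":0,"rz":0,"claw":0}]'
```

```text
clock: 6.7
tcp_pos: [0.536, 0.0921, 0.0487]
eef_rot: [[0.884, -0.467, 0.001], [-0.467, -0.884, 0.0], [0.0, -0.001, -1.0]]
wrist_force: [-0.9, 0.6, -1.4]
grip_width: 0.298
```

```bash
python3 -m pendant '[{"x":0,"y":0,"z":0.0005,"rx":0,"ry":0,"rz":0,"claw":0},{"x":0,"y":0,"z":0.001,"rx":0,"ry":0,"rz":0,"claw":0},{"x":0,"y":0,"z":0.001,"rx":0,"ry":0,"rz":0,"claw":0}]'
```

```text
clock: 7.0
tcp_pos: [0.536, 0.092, 0.0486]
eef_rot: [[0.884, -0.467, 0.001], [-0.467, -0.884, 0.0], [0.001, -0.001, -1.0]]
wrist_force: [-3.2, 0.2, 7.6]
grip_width: 0.302
```

Contact (7.6 N) came at TCP z = 0.0486, exactly the predicted seated height. Opening.

```bash
python3 -m pendant '[{"x":0,"y":0,"z":-0.0005,"rx":0,"ry":0,"rz":0,"claw":0.03},{"x":0,"y":0,"z":-0.0005,"rx":0,"ry":0,"rz":0,"claw":0.035},{"x":0,"y":0,"z":-0.0005,"rx":0,"ry":0,"rz":0,"claw":0.045},{"x":0,"y":0,"z":-0.0005,"rx":0,"ry":0,"rz":0,"claw":0.06},{"x":0,"y":0,"z":-0.0005,"rx":0,"ry":0,"rz":0,"claw":0.08},{"x":0,"y":0,"z":-0.0005,"rx":0,"ry":0,"rz":0,"claw":0.08},{"x":0,"y":0,"z":-0.0005,"rx":0,"ry":0,"rz":0,"claw":0.08}]'; python3 snap.py w9
```

```text
clock: 7.7
tcp_pos: [0.5359, 0.092, 0.049]
eef_rot: [[0.884, -0.467, 0.001], [-0.467, -0.884, 0.0], [0.001, -0.001, -1.0]]
wrist_force: [0.6, -0.3, -0.2]
grip_width: 0.822
w9 7.7 [0.5359 0.092  0.049 ] psi -27.84 [ 1.1e-03  3.0e-04 -1.0e+00] [-0.048  0.62   1.595  0.     0.925  2.009] F [ 0.6 -0.3 -0.2] 0.8217463880715618 0.0015001216350815122
```

View pics/w9.png

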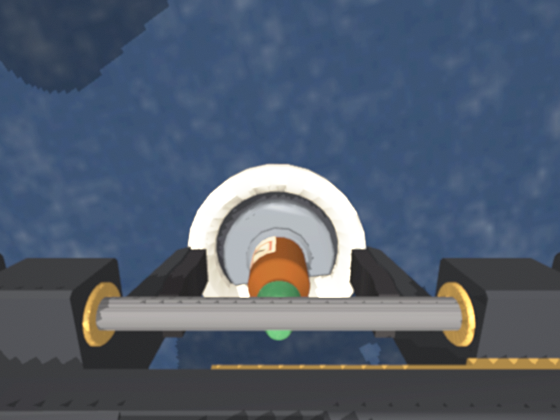

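Released. The bottle didn't shift. Retreating straight up and looking from there.

```bash
python3 -m pendant '[{"x":0,"y":0,"z":-0.02,"rx":0,"ry":0,"rz":0,"claw":0.08},{"x":0,"y":0,"z":-0.05,"rx":0,"ry":0,"rz":0,"claw":0.08},{"x":0,"y":0,"z":-0.09,"rx":0,"ry":0,"rz":0,"claw":0.08},{"x":0,"y":0,"z":-0.13,"rx":0,"ry":0,"rz":0,"claw":0.08},{"x":-0.03,"y":0,"z":-0.16,"rx":0,"ry":0,"rz":0,"claw":0.08},{"x":-0.07,"y":0,"z":-0.17,"rx":0,"ry":0,"rz":0,"claw":0.08},{"x":-0.07,"y":0,"z":-0.17,"rx":0,"ry":0,"rz":0,"claw":0.08},{"x":-0.07,"y":0,"z":-0.17,"rx":0,"ry":0,"rz":0,"claw":0.08}]'; python3 snap.py w10;python3 snap.py s10 side
python3 - <<'E'
import cv2
i=cv2.imread("pics/w10.png");cv2.imwrite("pics/w10z.png",cv2.resize(i[60:180,200:360],None,fx=5,fy=5,interpolation=cv2.INTER_CUBIC))
i=cv2.imread("pics/s10.png");cv2.imwrite("pics/s10z.png",cv2.resize(i[80:340,200:400],None,fx=2.3,fy=2.3,interpolation=cv2.INTER_CUBIC))
E
```

```text
clock: 8.55
tcp_pos: [0.4738, 0.1249, 0.2193]
eef_rot: [[0.885, -0.466, 0.002], [-0.466, -0.885, 0.0], [0.002, -0.001, -1.0]]
wrist_force: [0.2, -0.7, -0.7]
grip_width: 0.907
w10 8.55 [0.4738 0.1249 0.2193] psi -27.79 [ 2.1e-03  2.0e-04 -1.0e+00] [0.015 0.316 1.536 0.    1.287 2.071] F [ 0.2 -0.7 -0.7] 0.9068200553720194 0.03731457175776737
s10 8.6 [0.4742 0.1245 0.2188] psi -27.83 [ 1.3e-03  2.0e-04 -1.0e+00] [0.015 0.317 1.536 0.    1.287 2.071] F [-0.7 -0.5 -0. ] 0.9071876679950845 0.02091999596571091
```

View pics/w10z.png

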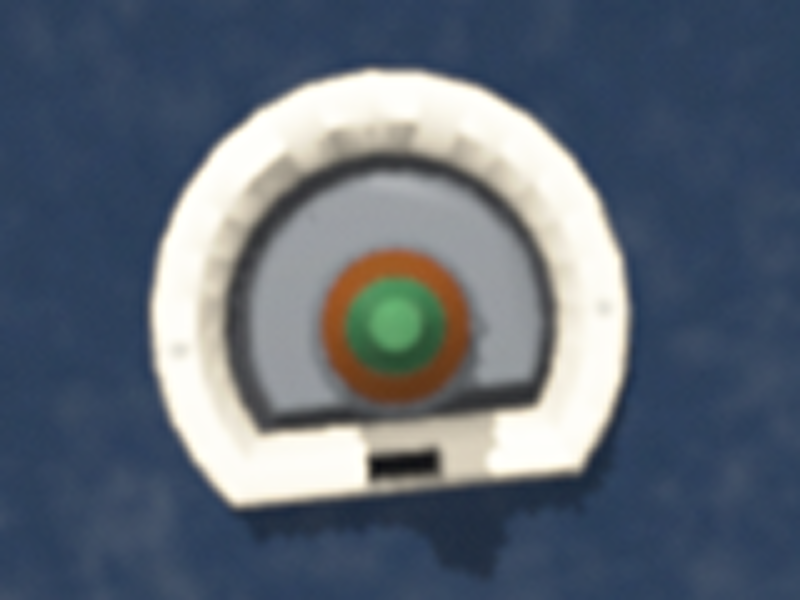

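View pics/s10z.png

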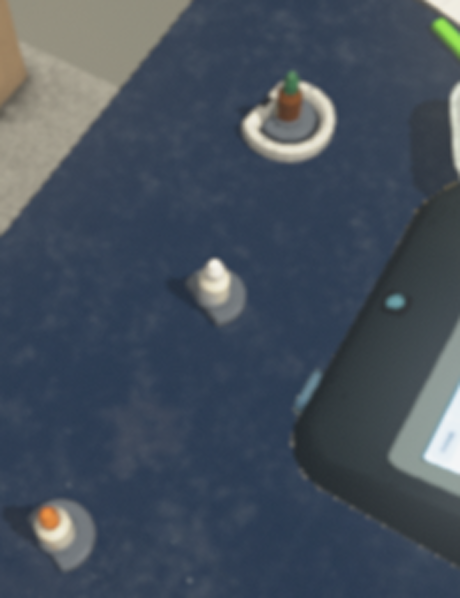

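The foot sits in the well with an even dark gap all round. Its flat (about (265,415)–(540,390)) runs parallel to the well's flat beside the black mark at (403,464). The bottle is upright, and the orange and white bottles are where they were. Handing in.

```bash
python3 -c "
from plant import arm
print(arm.job_done())"
```

```text
the job is handed in; nothing more can be done
None
```

I put the green-capped bottle into the white holder, and the last pictures show it seated and upright. I gripped it by its body, turned it about 66° so its flat faced the well's flat side, lowered it until it touched the floor, let go and backed straight up. I handed the job in at about 8.6 s on the clock.

- **Seating:** the foot met the floor of the well at a tool height of 48.6 mm, exactly as calculated, with a measured force of 7.6 N.
- **Fit:** from above, the gap round the foot is even and its flat is parallel to the well's flat beside the black mark.
- **Other bottles:** by eye, the orange and white ones stand where they were in the first pictures.
- **Disagreements:** while the bottle was held, one reading of the foot's centre from a partial arc was about 3 mm off the earlier one. I used a value between the two, well inside the 5 mm clearance. The jaws read 26.4 mm on the 28 mm body, but the bottle did not slip.

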